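Rack the weighing spoons in the cassette and close the bail

ROBOT

A 7-joint arm with a two-finger parallel gripper is mounted at the origin on a cart in front of the work surface, level with it; the furniture and walls round the work are solid. World frame = base frame: x ahead of the robot, y to its left, z up, the work surface at z = 0. Lengths are in m, angles in rad, forces in N, time in s.
With the tool pointing down it reaches from about 0.35 to 0.9 m from the base axis. Payload 8.1 kg.
Tool frame: the origin (TCP) lies between the finger pads; the fingertips stand 25 mm ahead of it and the grasp point (between the pads) lies 6 mm ahead of it; z points along the fingers, y is the direction in which the jaws open and shut (so a half turn about z gives the same grasp; the last joint's range is limited). The gripper opens to 92 mm and grips with 3 to 60 N. Pads are 19 mm wide; open, the fingers measure 130 mm over their backs; the gripper's body (75 mm by 190 mm) begins 47 mm behind the grasp point.
Start: joints at [1.161, 0.434, 0.025, 1.573, -0.012, 1.134, -0.075], TCP at [0.189, -0.596, 0.252] pointing down, gripper open.
Joint ranges: [-2.62, 2.62], [-0.44, 2.09], [-1.27, 1.32], [0.08, 2.57], [-1.32, 4.46], [0.12, 2], [-2.74, 2.74]. Speed limits (rad/s): [2.22, 2.22, 3.01, 3.01, 3.14, 3.14, 3.14].

INTERFACE

Orientations are given as a rotation vector (axis times angle).
In Python, from cell import * gives the robot as it stands.
- The arm moves only by the shell command python3 -m jog 'ROWS' [FORCE]. ROWS is JSON, one flat list of numbers, 5 for each row, row after row: the finger opening in mm, from 0 to 91.8, then the shift along the tool's x, y, z in units of 40 mm (1.0 is 40 mm), then the turn about the tool's z in units of 6 degrees (1.0 is 6 degrees). A call has 1 to 20 rows; each row shifts and turns the pose as measured when the row begins, along the tool's axes as they then stand; what a row does not reach is not made up. A row lasts 1/12 s, in which the tool goes at most 41.7 mm and 7.16 degrees, less where a joint would pass 70% of its speed; a pose out of reach is approached as far as the arm can. A call is refused whole if a number of a shift passes 1 or a number of a turn 1, either way. A call with a gripper value outside its range is refused whole. The fingers move at their own pace and stop on an object; FORCE is the grip in N (left out, the last holds). Time passes only in rows, so rows that do not move let the fingers close. It gives the time, the measured TCP pose, the force and the opening at its end, in the units of the state.
- observe(): the state, without advancing time (a new reading comes with each control period).
- get_image(name): name is "scene" or "top"; returns the picture (480x640x3 uint8, red, green, blue); there is no depth.
- camera_params(name): a dict with "intrinsics" (3x3 intrinsics, pixels), "xyz" and "orientation" of the camera in the world. Camera axes: x right, y down, z forward; pixel columns grow to the right and rows downward; lengths in m; the calibration is good to about 2 mm. A picture is of the moment at which its call begins. camera_params takes no time and is no camera call.
- sign_off(): hands the job in, once; it reports no verdict.
The state is a dict: "clock": time; "joints": joint angles; "dq": joint speeds; "joint_efforts": joint torques, N m; "position": TCP position; "ee_rot": TCP orientation; "force": force on the tool from outside, world axes, zero at the start; "ft_torque": the same for the moment, N m; "width": opening from 0.0 (shut) to 1.0 (fully open).
Only numpy, scipy, OpenCV 4.12 (cv2) and the standard library are available. Lean on these libraries where they do the work, as an engineer would, in place of code of your own. Each camera call takes 0.05 s, during which the arm holds its last target. There are 200 camera calls.

TASK

Get the washed weighing spoons ready for sterilising: lay the two loose spoons flat in the two empty slots of the steel instrument cassette, centred across both grey rails, with their bowls up and pointing the same way as the spoon already in it. Then swing the hold-down bail all the way over so that it lies down over all three handles. Leave the other things on the table alone.

Things in the scene. Friction and masses are not known exactly. Their poses are not given: they have to be found in the camera images.
- cassette: fixed steel tray, 184 (x) x 166 (y) mm, floor 7, rim 14 mm above the table; origin: centre of underside. Two grey rails along x at y=-38 and +38 mm, 10 mm thick, each with notches at x=-52, 0, +52 mm: flat floor 22 mm wide, 22 mm above the table, widening upward between round teeth 38 mm high. Spoons lie along y across both rails. Pivot lugs at x=+-90, y=-45 mm, 50 mm high.
- slot_1 (a point): centre of the first empty (x=-52 mm) slot of the cassette, on the level of the notch floors (22 mm above the table), midway between the two rails; axes as the cassette's (x across the slots, y along the lying spoon towards the bowl side). 
- slot_2 (a point): centre of the middle, empty (x=0) slot of the cassette, on the level of the notch floors (22 mm above the table), midway between the two rails; axes as the cassette's (x across the slots, y along the lying spoon towards the bowl side). 
- slot_3 (a point): centre of the third (x=+52 mm), already filled by the kept spoon slot of the cassette, on the level of the notch floors (22 mm above the table), midway between the two rails; axes as the cassette's (x across the slots, y along the lying spoon towards the bowl side). 
- bail (a joint): angle of the hold-down bail, a wire U pivoted at the cassette's sides; its grey bar (10 mm thick, 158 mm long, along the cassette's x) is 45 mm from the pivot line. 0 = closed: arms level, bar over the middles of the spoons, its underside 35.5 mm above the table; pi/2 = upright; found leaning back at 2.4 to 2.85; stop 2.9. Stiff hinge, stays where left (about 1 N at the bar moves it).
- bail_bar (a point): middle of the bail's bar, on the bar's centre line; x along the bar. It moves with the bail. The bar can be pinched from above in the gaps between the slots (25 mm either side of this point).
- bail_pivot (a point): middle of the bail's pivot line, 40.5 mm above the table, at y=-45 mm of the cassette; x along the pivot line, axes as the cassette's. Bar centre = this + 45 mm times (cos(angle) along y, sin(angle) along z).
- spoon_a: loose weighing spoon, 148 mm long: black handle about 16 mm wide, 10 mm thick, steel bowl at one end. Origin: middle of its length, on the underside; z up with the bowl's hollow up; y along it towards the handle end (y=+74 mm; bowl tip y=-74 mm). 40 g. Lies on the table to the right of the cassette.
- spoon_a_bowl (a point): point in the first loose spoon's bowl, 60 mm from its origin along -y and 5 mm up
- spoon_b: second loose weighing spoon, 148 mm long: black handle about 16 mm wide, 10 mm thick, steel bowl at one end. Origin: middle of its length, on the underside; z up with the bowl's hollow up; y along it towards the handle end (y=+74 mm; bowl tip y=-74 mm). 40 g. Lies on the table to the right of the cassette.
- spoon_b_bowl (a point): point in the second loose spoon's bowl, 60 mm from its origin along -y and 5 mm up
- spoon_kept: third, equal weighing spoon, 148 mm long: black handle about 16 mm wide, 10 mm thick, steel bowl at one end. Origin: middle of its length, on the underside; z up with the bowl's hollow up; y along it towards the handle end (y=+74 mm; bowl tip y=-74 mm). 40 g. Already lies in slot_3 and shows the direction; it stays there.
- spoon_kept_bowl (a point): point in the kept spoon's bowl, 60 mm from its origin along -y and 5 mm up
- specimen_jar: clear jar with black lid, 50 mm wide, 65 mm high. Bystander: leave it where it stands. Origin at the centre of its underside. 
- brown_bottle: brown bottle with white cap, 45 mm wide, 89 mm high. Bystander: leave it where it stands. Origin at the centre of its underside. 
- crucible: white open crucible, 83 mm wide, 58 mm high. Bystander: leave it where it stands. Origin at the centre of its underside. 

How it is judged:
By the outcome, as a careful person would: the job done as asked, in the order asked, and still so for the second after the job is handed in, with the robot touching nothing.
It also fails if it takes over 72 s, if anything falls off the work surface, if the arm or the gripper's body presses on something with over 40 N, if the wrist force passes 120 N, or if a joint passes its speed limit or range.

## Working session

There is one attempt and no reset: what is moved stays moved. The work goes in short steps, Python scripts to look and compute and a shell command to move; the robot and the scene stay as the last step left them, time stands still between calls to the robot, and variables do not carry over. Pictures are saved under pics/ and viewed, about 8 in all and at most 12, crops included, and the job is handed in when it is done.

```bash
mkdir -p pics; ls; python3 - <<'E'
from cell import *
import cv2
print(observe())
for n in("scene","top"):
    im=get_image(n); cv2.imwrite(f"pics/{n}0.png",im[:,:,::-1]); print(n,camera_params(n))
E
```

```text
pics
{'clock': 0.0, 'joints': array([ 1.16140329,  0.43521118,  0.02500259,  1.57409073, -0.01158712,
        1.1339777 , -0.0751005 ]), 'dq': array([-9.54941208e-04, -1.38462190e-03, -4.86986775e-04,  5.79618639e-04,
       -1.01162786e-05,  5.77547109e-04, -1.31799816e-04]), 'joint_efforts': array([-5.43711249e-04, -6.67849445e+01,  9.85032544e-01, -3.14464509e+01,
       -6.02381257e-02,  4.26962378e-02,  1.53123810e-04]), 'position': array([ 0.18854186, -0.59539916,  0.25095508]), 'ee_rot': array([-3.10325255e+00, -4.79651735e-01,  6.22613044e-04]), 'force': array([-0.55500773, -0.5713342 , -0.44476917]), 'ft_torque': array([-0.02122781, -0.03626382,  0.04522543]), 'width': 0.9985477447571816}
scene {'intrinsics': array([[446.54759502,   0.        , 322.23957475],
       [  0.        , 446.54759502, 241.29743093],
       [  0.        ,   0.        ,   1.        ]]), 'xyz': array([ 0.66968326, -0.65970902,  0.8246112 ]), 'orientation': array([-2.48836941, -0.14471063,  0.07023576])}
top {'intrinsics': array([[514.03287321,   0.        , 310.75831214],
       [  0.        , 514.03287321, 242.04964424],
       [  0.        ,   0.        ,   1.        ]]), 'xyz': array([ 0.34379732, -0.07901585,  1.1350329 ]), 'orientation': array([-2.10740717,  2.09345988, -0.24871777])}
```

View pics/top0.png

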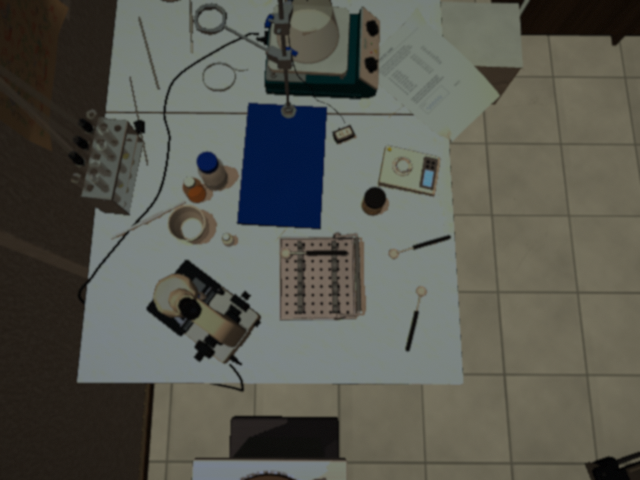

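View pics/scene0.png

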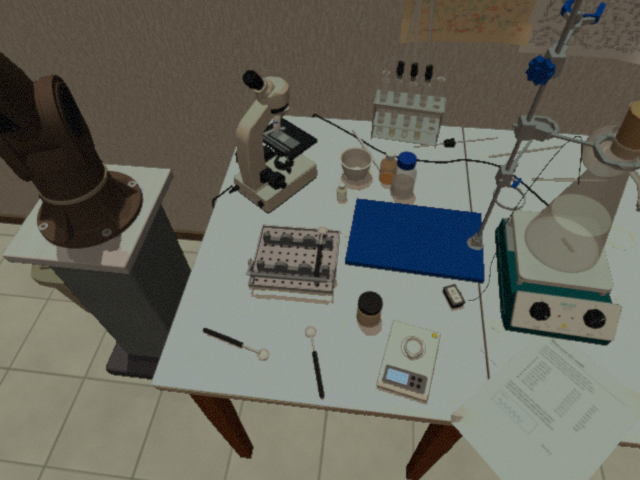

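The top view shows the cassette at about (280–365, 235–320). The kept spoon's bowl points left (+y). The bail leans back on the right. The loose spoons are at about (420, 245) and (415, 320), and the jar is at (375, 200).

```bash
cat > h.py <<'E'
from cell import *
import numpy as np, cv2
from scipy.spatial.transform import Rotation as R
def ray(n,uv,z):
    c=camera_params(n);K=np.array(c["intrinsics"]);M=R.from_rotvec(c["orientation"]).as_matrix();o=np.array(c["xyz"])
    d=M@np.linalg.inv(K)@np.array([uv[0],uv[1],1.]); return o+d*(z-o[2])/d[2]
def proj(n,p):
    c=camera_params(n);M=R.from_rotvec(c["orientation"]).as_matrix()
    q=np.array(c["intrinsics"])@(M.T@(np.array(p)-c["xyz"])); return q[:2]/q[2]
def handles(n,im,box,thr,z):
    """dark elongated blobs in box (x0,y0,x1,y1) -> centre, both ends in world at height z"""
    x0,y0,x1,y1=box; g=im[y0:y1,x0:x1].max(2); m=(g<thr).astype(np.uint8)
    k,l,s,c=cv2.connectedComponentsWithStats(m); out=[]
    for i in range(1,k):
        if s[i,4]<40: continue
        v,u=np.nonzero(l==i); w=np.array([ray(n,(a+x0,b+y0),z) for a,b in zip(u,v)])[:,:2]
        ctr=w.mean(0); d=np.linalg.svd(w-ctr,full_matrices=False)[2][0]; t=(w-ctr)@d
        out.append((ctr,ctr+d*t.min(),ctr+d*t.max(),s[i,4]))
    return out
E
python3 - <<'E'
from h import *
np.set_printoptions(precision=4,suppress=True)
t=cv2.imread("pics/top0.png")[:,:,::-1];s=cv2.imread("pics/scene0.png")[:,:,::-1]
for n,im,b in(("top",t,(380,228,458,356)),("scene",s,(195,318,340,400)),("top",t,(280,235,370,325))):
    for o in handles(n,im,b,60,.008 if b[0]!=280 else .03): print(n,*o)
# views: crops
a=cv2.resize(t[225:360,270:470],None,fx=4,fy=4,interpolation=cv2.INTER_CUBIC);cv2.imwrite("pics/c1.png",a[:,:,::-1])
a=cv2.resize(s[215:310,240:350],None,fx=6,fy=6,interpolation=cv2.INTER_CUBIC);cv2.imwrite("pics/c2.png",a[:,:,::-1])
E
```

```text
top [ 0.6122 -0.3546] [ 0.5997 -0.313 ] [ 0.6247 -0.3959] 136
top [ 0.4146 -0.3027] [ 0.4569 -0.3147] [ 0.3729 -0.2909] 153
scene [ 0.4138 -0.3027] [ 0.3707 -0.2904] [ 0.4558 -0.3148] 181
scene [ 0.6117 -0.3569] [ 0.598  -0.3115] [ 0.624  -0.3975] 190
scene [ 0.418  -0.4228] [ 0.3935 -0.4241] [ 0.4552 -0.4207] 106
top [ 0.5831 -0.1209] [ 0.5795 -0.0723] [ 0.5862 -0.1623] 232
top [ 0.5433 -0.0611] [ 0.5457 -0.0691] [ 0.54   -0.0499] 41
top [ 0.5133 -0.0636] [ 0.5286 -0.0643] [ 0.5002 -0.063 ] 46
top [ 0.5018 -0.1355] [ 0.518  -0.1355] [ 0.4875 -0.1355] 82
top [ 0.4577 -0.0628] [ 0.4711 -0.0689] [ 0.4459 -0.0574] 44
```

View pics/c1.png

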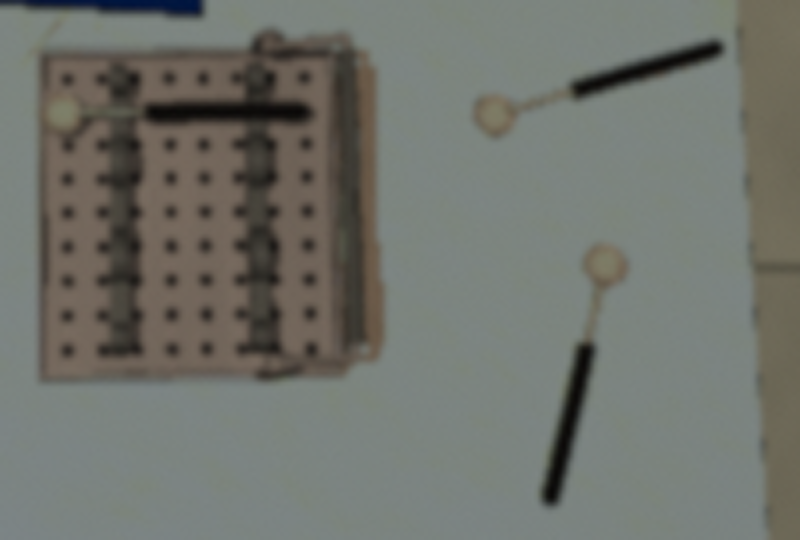

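View pics/c2.png

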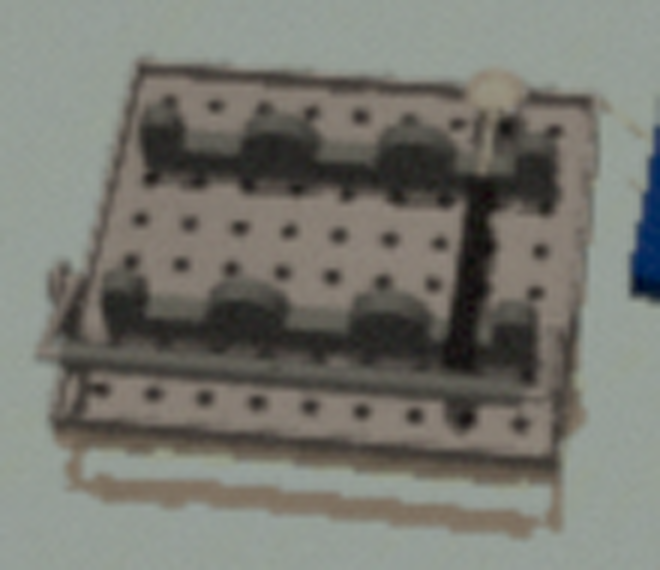

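The crops show the tray rim, both rails with teeth, the bail leaning back over −y, and both bowls up. In crop c1 the tray corners are at about (42,52), (42,380), (345,375) and (358,50). Next I compute the cassette pose, spoon lengths and bail bar position.

```bash
python3 - <<'E'
from h import *
np.set_printoptions(precision=4,suppress=True)
T=lambda u,v,z: ray("top",(u/4+270-.4,v/4+225-.4),z)[:2]
S=lambda u,v,z: ray("scene",(u/6+240-.4,v/6+215-.4),z)[:2]
print("corners scene");cs=[S(*p,.014) for p in((140,65),(598,100),(555,462),(55,430))];print(np.array(cs),np.mean(cs,0))
for i in range(4):
    d=cs[(i+1)%4]-cs[i];print(np.linalg.norm(d),np.degrees(np.arctan2(d[1],d[0])))
print("corners top L",T(42,52,.014),T(42,380,.014))
print("rail tooth ends top z38: +y rail",T(122,68,.03),T(122,352,.03)," -y rail",T(260,68,.03),T(260,352,.03))
for f,l in((T,"top"),): print("bowl tips: near",f(608,243,.006),"far",f(474,122,.006),"kept",f(46,114,.03),"kept handle end",f(312,112,.03))
# hole rows
print("holes z7",[T(*p,.007) for p in((68,78),(68,350),(305,78),(312,350))])
# bail bar: ends in scene / top for several heights
for a in(2.4,2.6,2.8):
    z=.0405+.045*np.sin(a);print(a,"bar y_off",-.045+.045*np.cos(a),"top",T(345,60,z),T(357,345,z),"scene",S(55,350,z),S(535,388,z))
E
```

```text
corners scene
[[ 0.4383 -0.0179]
 [ 0.6183 -0.0158]
 [ 0.6192 -0.1786]
 [ 0.4419 -0.1854]] [ 0.5294 -0.0995]
0.17999057093551735 0.6613601288049968
0.16281207397274586 -89.66704879656956
0.1774722672207039 -177.81169898808523
0.1675466077527181 91.2249752112535
corners top L [ 0.618  -0.0139] [ 0.4354 -0.0176]
rail tooth ends top z38: +y rail [ 0.6053 -0.0592] [ 0.4493 -0.0609]  -y rail [ 0.6059 -0.1354] [ 0.4497 -0.1347]
bowl tips: near [ 0.5134 -0.329 ] far [ 0.5813 -0.2567] kept [ 0.5791 -0.0178] kept handle end [ 0.5812 -0.1639]
holes z7 [array([ 0.6048, -0.0285]), array([ 0.4523, -0.031 ]), array([ 0.6057, -0.1619]), array([ 0.4532, -0.1643])]
2.4 bar y_off -0.07818271719935604 top [ 0.6009 -0.1787] [ 0.4497 -0.1827] scene [ 0.4509 -0.1879] [ 0.6131 -0.1849]
2.6 bar y_off -0.08355999390160262 top [ 0.6026 -0.1793] [ 0.4505 -0.1834] scene [ 0.4488 -0.1834] [ 0.6126 -0.1804]
2.8 bar y_off -0.08740000533008961 top [ 0.6046 -0.1801] [ 0.4513 -0.1842] scene [ 0.4465 -0.1783] [ 0.6119 -0.1752]
```

```bash
cat > go.py <<'E'
# python3 go.py X Y Z YAW(deg, of tool y axis): shift/turn left, in tool axes and row units
import sys; from h import *
def left(x,y,z,yaw):
    o=observe(); M=R.from_rotvec(o["ee_rot"]).as_matrix()
    cur=np.degrees(np.arctan2(M[1,1],M[0,1])); d=M.T@(np.array([x,y,z])-o["position"])
    t=-((yaw-cur+180)%360-180)
    print("t %.2f pos %s yaw %.1f w %.1fmm F %s tilt %.3f j7 %.2f"%(o["clock"],np.round(o["position"],4),cur,o["width"]*92,np.round(o["force"],1),M[2,2],o["joints"][6]))
    print("units xyz",np.round(d/.04,3),"turn",round(t/6,2))
left(*map(float,sys.argv[1:5]))
E
python3 -m jog '[50,0.79,-0.51,0.3,0, 50,0.79,-0.51,0.3,0, 50,0.79,-0.51,0.3,0, 50,0.79,-0.51,0.3,0, 50,0.79,-0.51,0.3,0, 50,0.79,-0.51,0.3,0, 50,0.79,-0.51,0.3,0, 50,0.79,-0.51,0.3,0, 50,0.79,-0.51,0.3,0, 50,0.79,-0.51,0.3,0, 50,0,0,0,0.92, 50,0,0,0,0.92, 50,0,0,0,0.92, 50,0,0,0,0.92, 50,0,0,0,0.92, 50,0,0,0,0.92, 50,0,0,0,0]' 25; python3 go.py .428 -.306 .028 -105.4
```

```text
clock: 1.52
position: [0.4346, -0.29, 0.1186]
ee_rot: [-3.104, 0.467, 0.016]
force: [-0.6, -0.1, -0.0]
width: 0.545
t 1.52 pos [ 0.4346 -0.29    0.1186] yaw -107.1 w 50.2mm F [-0.6 -0.1 -0. ] tilt -1.000 j7 -1.34
units xyz [-0.016  0.436  2.265] turn -0.28
```

```bash
python3 -m jog '[50,0,0.43,0,-0.28, 50,0,0,0.7,0, 50,0,0,0.7,0, 50,0,0,0.4,0, 50,0,0,0,0]'; python3 go.py .428 -.306 .028 -105.4; python3 - <<'E'
from h import *
s=get_image("scene"); a=cv2.resize(s[300:400,180:340],None,fx=5,fy=5,interpolation=cv2.INTER_CUBIC);cv2.imwrite("pics/c3.png",a[:,:,::-1])
E
```

```text
clock: 1.93
position: [0.4303, -0.3071, 0.0453]
ee_rot: [-3.115, 0.392, 0.011]
force: [-0.7, 0.8, 0.4]
width: 0.545
t 1.93 pos [ 0.4303 -0.3071  0.0453] yaw -104.3 w 50.2mm F [-0.7  0.8  0.4] tilt -1.000 j7 -1.26
units xyz [-0.06  -0.013  0.432] turn 0.18
```

View pics/c3.png

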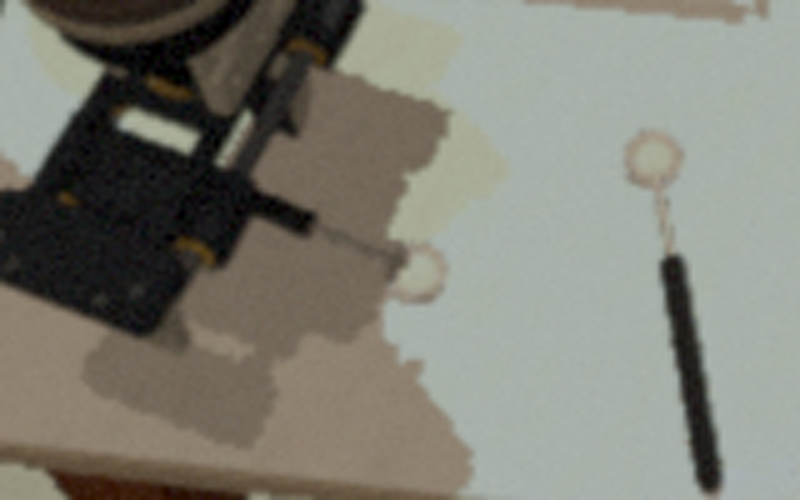

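The gripper sits over the handle, and the bowl is visible at crop (418, 270). Next I lower it and close.

```bash
python3 -m jog '[50,-0.06,0,0.22,0.18, 50,0,0,0.19,0, 50,0,0,0,0, 10,0,0,0,0, 10,0,0,0,0, 10,0,0,0,0, 10,0,0,0,0, 10,0,0,0,0, 10,0,0,0,0]' 25; python3 go.py .428 -.306 .028 -105.4
```

```text
clock: 2.73
position: [0.4306, -0.308, 0.0331]
ee_rot: [3.113, -0.417, -0.0]
force: [-0.4, 0.8, -0.7]
width: 0.166
t 2.73 pos [ 0.4306 -0.308   0.0331] yaw -105.3 w 15.3mm F [-0.4  0.8 -0.7] tilt -1.000 j7 -1.27
units xyz [-0.075 -0.032  0.127] turn 0.02
```

```bash
python3 -m jog '[40,0,0,0,0, 40,0,0,0,0, 40,-0.04,0,0.1,0, 40,-0.04,0,0.1,0, 40,0,0,0.03,0, 40,0,0,0,0]' 25; python3 go.py .428 -.306 .028 -105.4
```

```text
clock: 3.23
position: [0.4278, -0.3089, 0.0254]
ee_rot: [3.11, -0.418, 0.005]
force: [0.1, 0.4, 1.0]
width: 0.428
t 3.23 pos [ 0.4278 -0.3089  0.0254] yaw -105.3 w 39.4mm F [0.1 0.4 1. ] tilt -1.000 j7 -1.27
units xyz [-0.015 -0.07  -0.064] turn 0.02
```

```bash
python3 -m jog '[40,0,-0.06,-0.06,0, 40,0,0,0,0, 10,0,0,0,0, 10,0,0,0,0, 10,0,0,0,0, 10,0,0,0,0, 10,0,0,0,0]' 30; python3 go.py .428 -.306 .028 -105.4; python3 -m jog '[10,0,0,-0.5,0, 10,0,0,-0.7,0, 10,0,0,-0.7,0, 10,0,0,-0.5,0, 10,0,0,0,0]'; python3 go.py .51 -.112 .12 0.9
python3 - <<'E'
from h import *
s=get_image("scene"); a=cv2.resize(s[300:400,180:340],None,fx=5,fy=5,interpolation=cv2.INTER_CUBIC);cv2.imwrite("pics/c4.png",a[:,:,::-1])
s=get_image("top"); cv2.imwrite("pics/t4.png",s[:,:,::-1])
E
```

```text
clock: 3.82
position: [0.4275, -0.3058, 0.0266]
ee_rot: [3.111, -0.418, 0.002]
force: [-1.4, 0.5, 3.6]
width: 0.169
t 3.82 pos [ 0.4275 -0.3058  0.0266] yaw -105.3 w 15.6mm F [-1.4  0.5  3.6] tilt -1.000 j7 -1.27
units xyz [ 0.014  0.001 -0.035] turn 0.01
clock: 4.23
position: [0.4257, -0.3045, 0.124]
ee_rot: [3.113, -0.418, -0.008]
force: [-0.2, -1.6, -1.5]
width: 0.168
t 4.23 pos [ 0.4257 -0.3045  0.124 ] yaw -105.3 w 15.4mm F [-0.2 -1.6 -1.5] tilt -1.000 j7 -1.28
units xyz [ 0.763 -5.199  0.093] turn -17.7
```

View pics/c4.png

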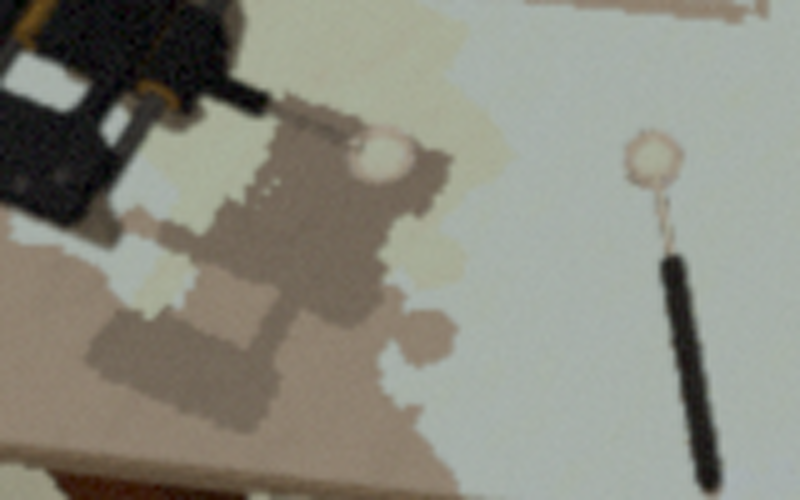

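```bash
python3 - <<'E'
from h import *
p=observe()["position"]
for z in(.098,.102):
    b=ray("scene",(380/5+180-.4,153/5+300-.4),z); d=b-p; print(b.round(4),np.linalg.norm(d[:2]).round(4),np.degrees(np.arctan2(d[1],d[0])).round(1))
b0=ray("scene",(418/5+180-.4,270/5+300-.4),.005);print(b0.round(4), np.linalg.norm(b0[:2]-[.371,-.2903]))
k=ray("scene",(496/6+240-.4,92/6+215-.4),.027);print("kept bowl",k.round(4))
E
python3 -m jog '[10,0,0,-0.3,-0.95, 10,0,0,0,-0.95, 10,0,0,0,-0.95, 10,0,0,0,-0.95, 10,0,0,0,-0.95, 10,0,0,0,-0.95, 10,0,0,0,-0.95, 10,0,0,0,-0.95, 10,0,0,0,-0.95, 10,0,0,0,-0.95, 10,0,0,0,-0.95, 10,0,0,0,-0.95, 10,0,0,0,-0.95, 10,0,0,0,-0.95, 10,0,0,0,-0.95, 10,0,0,0,-0.95, 10,0,0,0,-0.95, 10,0,0,0,-0.95,10,0,0,0,0]'; python3 go.py .4762 -.1138 .12 0.9
```

```text
[ 0.4977 -0.3228  0.098 ] 0.0757 -14.6
[ 0.4987 -0.3246  0.102 ] 0.0771 -15.7
[ 0.5009 -0.3267  0.005 ] 0.13484412089861783
kept bowl [ 0.5801 -0.0265  0.027 ]
clock: 5.92
position: [0.41, -0.2921, 0.1029]
ee_rot: [-2.131, -2.232, 0.008]
force: [0.6, 0.6, -0.6]
width: 0.169
t 5.92 pos [ 0.41   -0.2921  0.1029] yaw 2.7 w 15.6mm F [ 0.6  0.6 -0.6] tilt -0.998 j7 0.32
units xyz [ 4.39   1.842 -0.346] turn 0.3
```

```bash
python3 -m jog '[10,0,0,-0.35,0.3, 10,0.75,0.3,0,0, 10,0.75,0.3,0,0, 10,0.75,0.3,0,0, 10,0.75,0.3,0,0, 10,0.75,0.3,0,0, 10,0.6,0.3,0,0, 10,0,0,0,0, 10,0,0,0,0]'; python3 go.py .4762 -.1058 .1 0.9
```

```text
clock: 6.67
position: [0.4798, -0.1103, 0.1103]
ee_rot: [-2.197, -2.143, 0.012]
force: [-0.2, -0.5, 0.2]
width: 0.169
t 6.67 pos [ 0.4798 -0.1103  0.1103] yaw -1.4 w 15.6mm F [-0.2 -0.5  0.2] tilt -0.997 j7 -0.11
units xyz [ 0.099 -0.079  0.266] turn -0.38
```

```bash
sed -i 's|^    print("units|    print("toolx",M[:,0].round(3),"tooly",M[:,1].round(3),"toolz",M[:,2].round(3))\n&|' go.py
python3 -m jog '[10,0.1,-0.08,0,-0.38, 10,0,0,0,0, 10,0,0,0,0]'; python3 go.py .4762 -.1058 .1 0.9
python3 - <<'E'
from h import *
s=get_image("scene"); a=cv2.resize(s[190:310,220:360],None,fx=5,fy=5,interpolation=cv2.INTER_CUBIC);cv2.imwrite("pics/c5.png",a[:,:,::-1])
E
```

```text
clock: 6.92
position: [0.4747, -0.1067, 0.1088]
ee_rot: [-2.152, -2.183, 0.012]
force: [-0.5, -0.8, -0.3]
width: 0.172
t 6.92 pos [ 0.4747 -0.1067  0.1088] yaw 0.9 w 15.8mm F [-0.5 -0.8 -0.3] tilt -0.997 j7 -0.08
toolx [-0.013  0.999  0.049] tooly [ 0.998  0.016 -0.059] toolz [-0.06   0.048 -0.997]
units xyz [0.012 0.05  0.218] turn 0.0
```

View pics/c5.png

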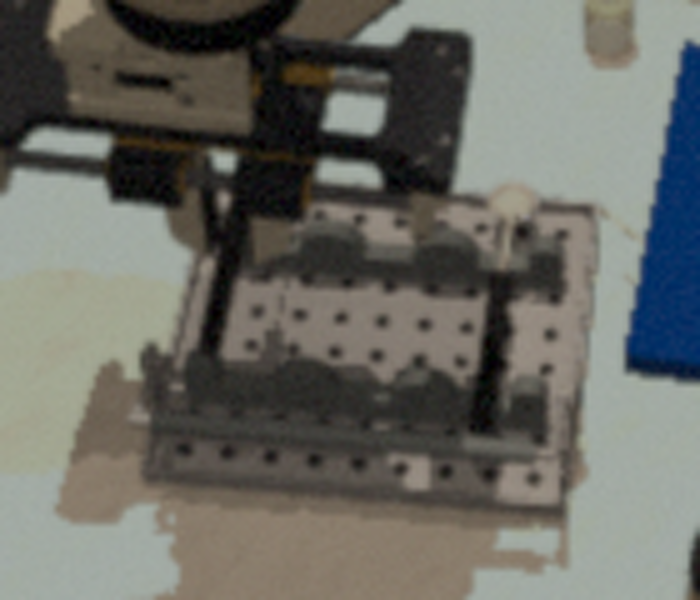

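```bash
python3 - <<'E'
from h import *
print(ray("scene",(210/5+220-.4,352/5+190-.4),.083), ray("scene",(212/5+220-.4,340/5+190-.4),.085))
o=observe();M=R.from_rotvec(o["ee_rot"]).as_matrix()
print("spoon mid predicted",(o["position"]+M@[.0155,0,.021]).round(4),"end",(o["position"]+M@[-.0585,0,.021]).round(4))
im=get_image("top"); cv2.imwrite("pics/t5.png",im[:,:,::-1])
E
python3 -m jog '[10,0,0.03,0.3,0, 10,0,0,0.3,0, 10,0,0,0.3,0,10,0,0,0,0]'; python3 go.py .477 -.1148 .053 0.9
```

```text
[ 0.47349941 -0.1618834   0.083     ] [ 0.47363333 -0.1573013   0.085     ]
spoon mid predicted [ 0.4731 -0.0904  0.0886] end [ 0.474  -0.1643  0.0851]
clock: 7.35
position: [0.474, -0.1092, 0.0727]
ee_rot: [-2.164, -2.176, 0.011]
force: [-0.3, -0.2, -0.4]
width: 0.168
t 7.35 pos [ 0.474  -0.1092  0.0727] yaw 0.4 w 15.5mm F [-0.3 -0.2 -0.4] tilt -0.997 j7 -0.11
toolx [-0.004  0.999  0.046] tooly [ 0.998  0.007 -0.056] toolz [-0.057  0.046 -0.997]
units xyz [-0.162  0.102  0.48 ] turn -0.08
```

```bash
python3 -m jog '[10,0,0.1,0.25,-0.08, 10,-0.16,0,0.1,0, 10,0,0,0.0,0, 10,0,0,0,0]'; python3 go.py .4775 -.115 .0505 0.9
```

```text
clock: 7.68
position: [0.4779, -0.1174, 0.0576]
ee_rot: [-2.158, -2.183, 0.011]
force: [-0.5, 0.5, 0.6]
width: 0.169
t 7.68 pos [ 0.4779 -0.1174  0.0576] yaw 0.7 w 15.5mm F [-0.5  0.5  0.6] tilt -0.997 j7 -0.11
toolx [-0.01   0.999  0.046] tooly [ 0.998  0.013 -0.055] toolz [-0.056  0.045 -0.997]
units xyz [0.052 0.    0.181] turn -0.03
```

```bash
python3 -m jog '[10,0.05,0,0.1,0, 10,0,0,0.08,0, 10,0,0,0,0]'; python3 go.py .4775 -.115 .0505 0.9;  python3 -m jog '[10,0,0,0.05,0, 10,0,0,0,0]'; python3 go.py .4775 -.115 .0485 0.9
```

```text
clock: 7.93
position: [0.478, -0.1155, 0.0507]
ee_rot: [-2.16, -2.183, 0.01]
force: [0.5, -0.3, 0.6]
width: 0.173
t 7.93 pos [ 0.478  -0.1155  0.0507] yaw 0.7 w 15.9mm F [ 0.5 -0.3  0.6] tilt -0.997 j7 -0.12
toolx [-0.009  0.999  0.046] tooly [ 0.998  0.011 -0.054] toolz [-0.055  0.045 -0.997]
units xyz [ 0.014 -0.013  0.007] turn -0.04
clock: 8.1
position: [0.4782, -0.1152, 0.0491]
ee_rot: [-2.16, -2.184, 0.009]
force: [-1.3, -1.5, 3.8]
width: 0.171
t 8.10 pos [ 0.4782 -0.1152  0.0491] yaw 0.7 w 15.7mm F [-1.3 -1.5  3.8] tilt -0.998 j7 -0.12
toolx [-0.01   0.999  0.045] tooly [ 0.999  0.012 -0.053] toolz [-0.054  0.045 -0.998]
units xyz [ 0.003 -0.017  0.017] turn -0.03
```

```bash
python3 -m jog '[36,0,0,0,0, 36,0,0,0,0, 36,0,0,0,0, 36,0,0,-0.3,0, 36,0,0,-0.6,0, 36,0,0,-0.8,0, 36,0,0,-0.8,0, 36,0,0,-0.3,0, 36,0,0,0,0]'; python3 go.py .6075 -.3402 .12 16.9
python3 - <<'E'
from h import *
s=get_image("scene"); cv2.imwrite("pics/s6.png",s[:,:,::-1]); print([o[:3] for o in handles("scene",s,(240,215,345,310),45,.03)])
E
```

```text
clock: 8.85
position: [0.4834, -0.1189, 0.1643]
ee_rot: [-2.155, -2.184, 0.011]
force: [0.2, 0.4, -0.4]
width: 0.389
t 8.85 pos [ 0.4834 -0.1189  0.1643] yaw 0.8 w 35.8mm F [ 0.2  0.4 -0.4] tilt -0.997 j7 -0.02
toolx [-0.012  0.999  0.047] tooly [ 0.998  0.014 -0.057] toolz [-0.057  0.047 -0.997]
units xyz [-5.615  3.08   0.669] turn -2.68
[(array([ 0.47649242, -0.00210953]), array([ 0.45765276, -0.00193417]), array([ 0.49252692, -0.00225878])), (array([ 0.47442681, -0.12638084]), array([ 0.47782156, -0.08318161]), array([ 0.47209615, -0.15603922])), (array([ 0.58263371, -0.11905298]), array([ 0.58044213, -0.07146352]), array([ 0.58436239, -0.15659052])), (array([ 0.50524284, -0.14546463]), array([ 0.51937322, -0.14723152]), array([ 0.48895257, -0.14342765]))]
```

```bash
python3 -m jog '[50,-0.8,0.44,0,0, 50,-0.8,0.44,0,0, 50,-0.8,0.44,0,0, 50,-0.8,0.44,0,0, 50,-0.8,0.44,0,0, 50,-0.8,0.44,0,0, 50,-0.7,0.4,0,0, 50,0,0,0,-0.6, 50,0,0,0,-0.6, 50,0,0,0,-0.6, 50,0,0,0,-0.6, 50,0,0,0,-0.3, 50,0,0,0,0, 50,0,0,0,0]'; python3 go.py .6075 -.3402 .045 16.9
python3 - <<'E'
from h import *
np.set_printoptions(precision=4,suppress=True)
s=get_image("scene");t=get_image("top"); cv2.imwrite("pics/s7.png",s[:,:,::-1]);cv2.imwrite("pics/t7.png",t[:,:,::-1])
for n,im,b in(("top",t,(280,235,350,325)),("scene",s,(240,215,345,310))):
    for o in handles(n,im,b,45,.03): print(n,*o)
a=cv2.resize(s[200:400,220:380],None,fx=3,fy=3,interpolation=cv2.INTER_CUBIC);cv2.imwrite("pics/c7.png",a[:,:,::-1])
E
```

```text
clock: 10.07
position: [0.6027, -0.3426, 0.1142]
ee_rot: [-1.787, -2.458, 0.012]
force: [-0.2, -0.7, -0.1]
width: 0.548
t 10.07 pos [ 0.6027 -0.3426  0.1142] yaw 18.1 w 50.4mm F [-0.2 -0.7 -0.1] tilt -0.995 j7 0.52
toolx [-0.305  0.949  0.078] tooly [ 0.948  0.31  -0.067] toolz [-0.087  0.054 -0.995]
units xyz [-0.115  0.247  1.713] turn 0.2
top [ 0.5811 -0.119 ] [ 0.5805 -0.0746] [ 0.5816 -0.1604] 145
top [ 0.4764 -0.1264] [ 0.4759 -0.0862] [ 0.477  -0.1659] 127Traceback (most recent call last):
  File "<stdin>", line 5, in <module>
  File "h.py", line 16, in handles
    v,u=np.nonzero(l==i); w=np.array([ray(n,(a+x0,b+y0),z) for a,b in zip(u,v)])[:,:2]
                                      ~~~^^^^^^^^^^^^^^^^^
  File "h.py", line 5, in ray
    c=camera_params(n);K=np.array(c["intrinsics"]);M=R.from_rotvec(c["orientation"]).as_matrix();o=np.array(c["xyz"])
ValueError: time passes only in moves, steps and waits
```

```bash
sed -i 's/^from scipy.*/&\nimport functools\ncamera_params=functools.lru_cache(camera_params)/' h.py
python3 -m jog '[50,-0.1,0.25,0.5,0.2, 50,0,0,0.5,0, 50,0,0,0.4,0, 50,0,0,0,0]'; python3 go.py .6085 -.3410 .028 16.9
python3 - <<'E'
from h import *
np.set_printoptions(precision=4,suppress=True)
s=get_image("scene");cv2.imwrite("pics/s7.png",s[:,:,::-1])
for o in handles("scene",s,(240,215,345,310),45,.03): print(*o)
a=cv2.resize(s[200:400,220:380],None,fx=3,fy=3,interpolation=cv2.INTER_CUBIC);cv2.imwrite("pics/c7.png",a[:,:,::-1])
E
```

```text
clock: 10.5
position: [0.6102, -0.3401, 0.057]
ee_rot: [-1.821, -2.438, 0.014]
force: [-1.6, -0.3, -0.2]
width: 0.545
t 10.50 pos [ 0.6102 -0.3401  0.057 ] yaw 16.6 w 50.2mm F [-1.6 -0.3 -0.2] tilt -0.995 j7 0.47
toolx [-0.281  0.957  0.073] tooly [ 0.956  0.286 -0.066] toolz [-0.084  0.052 -0.995]
units xyz [-0.062  0.     0.723] turn -0.04
[ 0.5458 -0.1582] [ 0.399  -0.0678] [ 0.6502 -0.2224] 3390
```

View pics/c7.png

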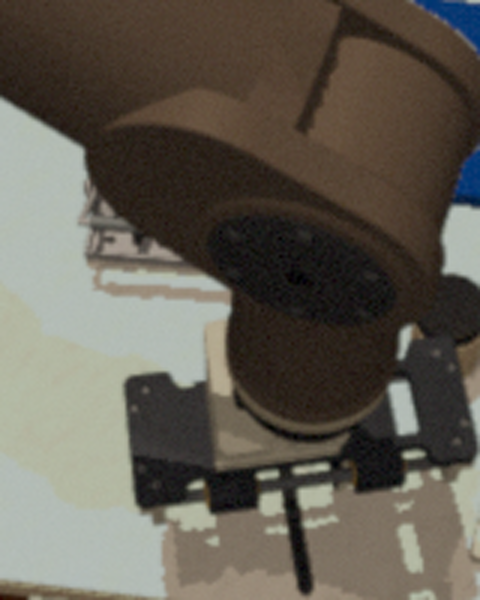

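```bash
python3 - <<'E'
from h import *
print(ray("top",(375,194),.065),ray("scene",(370,301),.065))
E
```

```text
[ 0.70527844 -0.22257689  0.065     ] [ 0.69757063 -0.22164503  0.065     ]
```

```bash
python3 -m jog '[40,-0.06,0,0.35,0, 40,0,0,0.25,0, 40,0,0,0.08,0, 40,0,0,0,0]'; python3 go.py .6085 -.3410 .028 16.9
```

```text
clock: 10.88
position: [0.6112, -0.3421, 0.0328]
ee_rot: [-1.825, -2.442, 0.012]
force: [-0.0, 0.1, 0.3]
width: 0.44
t 10.88 pos [ 0.6112 -0.3421  0.0328] yaw 16.6 w 40.5mm F [-0.   0.1  0.3] tilt -0.996 j7 0.47
toolx [-0.28   0.957  0.069] tooly [ 0.957  0.285 -0.062] toolz [-0.079  0.049 -0.996]
units xyz [ 0.036 -0.049  0.125] turn -0.06
```

```bash
python3 -m jog '[40,0.03,-0.04,0.1,0, 40,0,0,0.03,0, 40,0,0,0,0, 10,0,0,0,0, 10,0,0,0,0, 10,0,0,0,0, 10,0,0,0,0, 10,0,0,0,0]' 30; python3 go.py .6085 -.3410 .028 16.9;python3 -m jog '[10,0,0,-0.5,0, 10,0,0,-0.7,0, 10,0,0,-0.7,0, 10,0,0,-0.5,0, 10,0,0,0,0]'; python3 go.py .528 -.105 .12 0.9
```

```text
clock: 11.55
position: [0.61, -0.3417, 0.0301]
ee_rot: [-1.828, -2.445, 0.011]
force: [0.0, 0.3, -0.2]
width: 0.168
t 11.55 pos [ 0.61   -0.3417  0.0301] yaw 16.5 w 15.4mm F [ 0.   0.3 -0.2] tilt -0.996 j7 0.46
toolx [-0.28   0.958  0.067] tooly [ 0.957  0.284 -0.059] toolz [-0.075  0.047 -0.996]
units xyz [ 0.024 -0.029  0.056] turn -0.06
clock: 11.97
position: [0.616, -0.3456, 0.1271]
ee_rot: [-1.825, -2.441, 0.012]
force: [0.7, 0.3, 0.4]
width: 0.169
t 11.97 pos [ 0.616  -0.3456  0.1271] yaw 16.6 w 15.5mm F [0.7 0.3 0.4] tilt -0.996 j7 0.50
toolx [-0.28   0.957  0.071] tooly [ 0.957  0.285 -0.063] toolz [-0.08   0.05  -0.996]
units xyz [ 6.363 -0.381  0.656] turn 2.61
```

```bash
python3 -m jog '[10,0,0,0,0.65, 10,0,0,0,0.65, 10,0,0,0,0.65, 10,0,0,0,0.6, 10,0,0,0,0, 10,0.8,-0.2,0,0, 10,0.8,-0.2,0,0, 10,0.8,-0.2,0,0, 10,0.8,-0.2,0,0, 10,0.8,-0.2,0,0, 10,0,0,0,0, 10,0,0,0,0]'; python3 go.py .528 -.105 .12 0.9
python3 - <<'E'
from h import *
s=get_image("scene");cv2.imwrite("pics/s8.png",s[:,:,::-1])
a=cv2.resize(s[180:340,220:420],None,fx=4,fy=4,interpolation=cv2.INTER_CUBIC);cv2.imwrite("pics/c8.png",a[:,:,::-1])
E
```

```text
clock: 12.97
position: [0.5706, -0.1819, 0.1346]
ee_rot: [-2.134, -2.178, 0.035]
force: [1.0, -0.6, -0.4]
width: 0.168
t 12.97 pos [ 0.5706 -0.1819  0.1346] yaw 1.3 w 15.5mm F [ 1.  -0.6 -0.4] tilt -0.995 j7 0.04
toolx [-0.018  0.999  0.05 ] tooly [ 0.996  0.022 -0.081] toolz [-0.082  0.048 -0.995]
units xyz [ 1.922 -0.988  0.543] turn 0.06
```

View pics/c8.png

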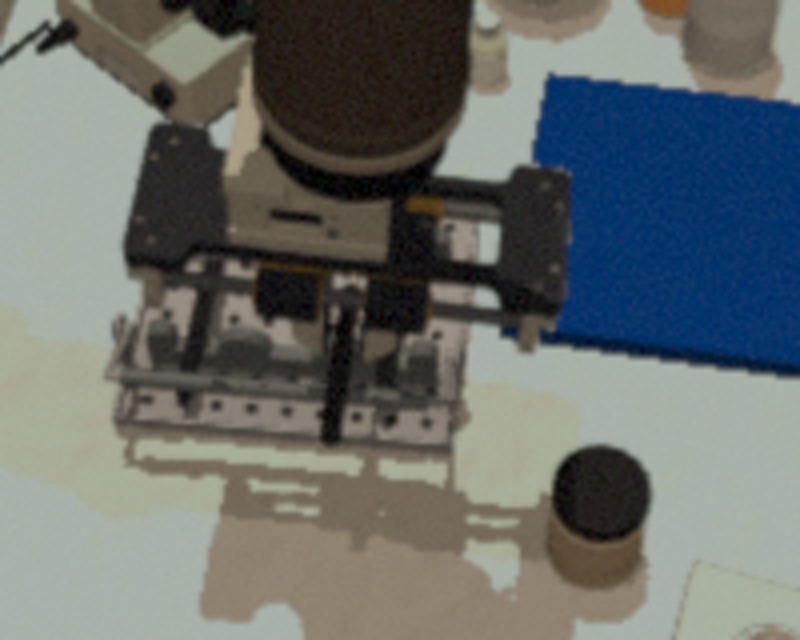

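```bash
python3 - <<'E'
from h import *
p=observe()["position"]
for v in (436,440):
    e=ray("scene",(331/4+220-.4,v/4+180-.4),.108);print(e.round(4),(e-p).round(4))
E
python3 -m jog '[10,0.65,-0.35,0,0.06, 10,0.65,-0.32,0,0, 10,0.65,-0.3,0,0, 10,0,0,0,0, 10,0,0,0,0]'; python3 go.py .528 -.107 .09 0.9
```

```text
[ 0.5692 -0.2342  0.108 ] [-0.0016 -0.0533 -0.0267]
[ 0.5695 -0.2364  0.108 ] [-0.0013 -0.0554 -0.0267]
clock: 13.43
position: [0.5308, -0.1067, 0.1402]
ee_rot: [-2.143, -2.17, 0.035]
force: [0.4, -0.9, 0.0]
width: 0.166
t 13.43 pos [ 0.5308 -0.1067  0.1402] yaw 0.9 w 15.2mm F [ 0.4 -0.9  0. ] tilt -0.996 j7 -0.07
toolx [-0.011  0.999  0.049] tooly [ 0.997  0.015 -0.081] toolz [-0.081  0.048 -0.996]
units xyz [-0.069  0.033  1.255] turn -0.01
```

```bash
python3 -m jog '[10,-0.1,0.1,0.6,0, 10,0,0.04,0.5,0, 10,0,0,0.4,0, 10,0,0,0.1,0, 10,0,0,0,0]'; python3 go.py .5297 -.1075 .068 0.9
```

```text
clock: 13.85
position: [0.535, -0.1137, 0.0738]
ee_rot: [-2.148, -2.171, 0.033]
force: [0.1, 0.2, -0.3]
width: 0.167
t 13.85 pos [ 0.535  -0.1137  0.0738] yaw 0.7 w 15.3mm F [ 0.1  0.2 -0.3] tilt -0.996 j7 -0.10
toolx [-0.009  0.999  0.047] tooly [ 0.997  0.012 -0.076] toolz [-0.077  0.046 -0.996]
units xyz [ 0.148 -0.119  0.162] turn -0.03
```

```bash
python3 -m jog '[10,0,-0.13,0.2,0, 10,-0.04,0,0.15,0, 10,0,0,0,0]'; python3 go.py .5297 -.116 .053 0.9
```

```text
clock: 14.1
position: [0.5295, -0.1169, 0.0601]
ee_rot: [-2.152, -2.17, 0.032]
force: [-0.1, -0.1, 0.1]
width: 0.164
t 14.10 pos [ 0.5295 -0.1169  0.0601] yaw 0.6 w 15.1mm F [-0.1 -0.1  0.1] tilt -0.996 j7 -0.11
toolx [-0.007  0.999  0.046] tooly [ 0.997  0.01  -0.075] toolz [-0.075  0.045 -0.996]
units xyz [0.015 0.018 0.177] turn -0.05
```

```bash
python3 -m jog '[10,0.01,0.02,0.1,0, 10,0,0,0.08,0, 10,0,0,0,0]'; python3 go.py .5297 -.116 .053 0.9;python3 -m jog '[10,0,0,0.05,0, 10,0,0,0,0]'; python3 go.py .5297 -.116 .052 0.9
```

```text
clock: 14.35
position: [0.5305, -0.1168, 0.0532]
ee_rot: [-2.154, -2.171, 0.03]
force: [0.5, -0.3, -0.4]
width: 0.169
t 14.35 pos [ 0.5305 -0.1168  0.0532] yaw 0.5 w 15.5mm F [ 0.5 -0.3 -0.4] tilt -0.996 j7 -0.12
toolx [-0.006  0.999  0.045] tooly [ 0.997  0.01  -0.073] toolz [-0.073  0.045 -0.996]
units xyz [ 0.019 -0.02   0.008] turn -0.06
clock: 14.52
position: [0.5309, -0.1167, 0.052]
ee_rot: [-2.154, -2.172, 0.03]
force: [-1.1, -0.2, 1.4]
width: 0.162
t 14.52 pos [ 0.5309 -0.1167  0.052 ] yaw 0.6 w 14.9mm F [-1.1 -0.2  1.4] tilt -0.996 j7 -0.12
toolx [-0.007  0.999  0.045] tooly [ 0.997  0.01  -0.072] toolz [-0.072  0.044 -0.996]
units xyz [ 0.018 -0.03   0.002] turn -0.06
```

```bash
python3 -m jog '[34,0,0,0,0, 34,0,0,0,0, 34,0,0,0,0, 34,0,0,-0.3,0, 34,0,0,-0.6,0, 34,0,0,-0.8,0, 34,0,0,-0.8,0, 34,0,0,-0.2,0, 0,-0.8,0,0,0, 0,-0.8,0,0,0, 0,-0.8,0,0,0, 0,-0.8,0,0,0, 0,-0.5,0,0,0, 0,0,0,0,0, 0,0,0,0,0]'; python3 go.py .530 -.235 .1 0.9
python3 - <<'E'
from h import *
np.set_printoptions(precision=4,suppress=True)
s=get_image("scene");t=get_image("top")
a=cv2.resize(t[228:330,270:380],None,fx=5,fy=5,interpolation=cv2.INTER_CUBIC)
b=cv2.resize(s[190:330,220:400],None,fx=4,fy=4,interpolation=cv2.INTER_CUBIC)
cv2.imwrite("pics/t9.png",t[:,:,::-1]);cv2.imwrite("pics/s9.png",s[:,:,::-1])
for n,im,bx in(("top",t,(280,235,350,325)),("scene",s,(240,215,345,310))):
    for o in handles(n,im,bx,45,.03): print(n,*o)
c=np.zeros((560,800,3),np.uint8);a=cv2.resize(a,(380,352));b=cv2.resize(b,(420,327));c[:352,:380]=a;c[:327,380:]=b
cv2.imwrite("pics/c9.png",c[:360,:,::-1])
E
```

```text
clock: 15.77
position: [0.5428, -0.2726, 0.167]
ee_rot: [-2.149, -2.184, 0.022]
force: [0.1, 0.9, -0.6]
width: 0.005
t 15.77 pos [ 0.5428 -0.2726  0.167 ] yaw 1.0 w 0.4mm F [ 0.1  0.9 -0.6] tilt -0.997 j7 0.20
toolx [-0.015  0.999  0.045] tooly [ 0.998  0.018 -0.064] toolz [-0.065  0.044 -0.997]
units xyz [ 0.868 -0.195  1.733] turn 0.02
top [ 0.5813 -0.1186] [ 0.5807 -0.0746] [ 0.5819 -0.1604] 131
top [ 0.5292 -0.1276] [ 0.5287 -0.0881] [ 0.5297 -0.1665] 112
top [ 0.4765 -0.1269] [ 0.477  -0.1659] [ 0.4761 -0.0862] 122
scene [ 0.4791 -0.0404] [ 0.401  -0.0393] [ 0.5457 -0.0414] 1791
scene [ 0.5399 -0.1488] [ 0.6366 -0.1149] [ 0.4284 -0.1878] 1872
```

View pics/c9.png

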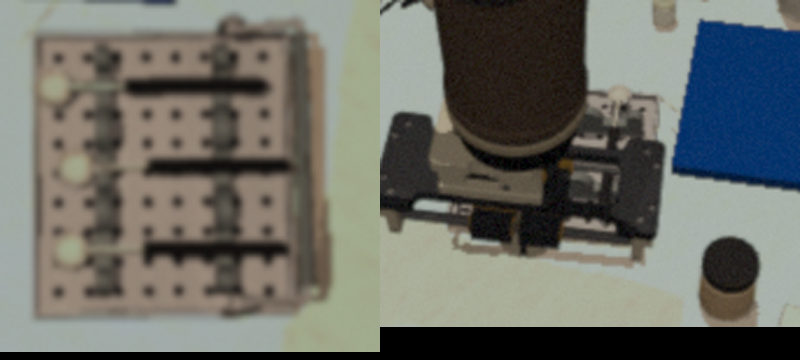

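Both spoons lie in their slots, bowls toward +y. In the left crop the bowl tips are at x≈62 and 57, against 38 for the kept spoon. I'll measure how well they are centred in y.

```bash
python3 - <<'E'
from h import *
np.set_printoptions(precision=4,suppress=True)
t=cv2.imread("pics/t9.png")[:,:,::-1].astype(float)
g=t.max(2)
# profile across each spoon row (px rows) & rail columns
for nm,x in(("kept",.581),("b",.529),("a",.4765)):
    r=proj("top",(x,-.1,.03))[1]; r=int(round(r)); 
    print(nm,r); print("  max ",g[r-1:r+2,279:362].mean(0).round().astype(int))
print([(z,ray("top",(u,260),z)[1].round(4)) for u,z in((281,.03),(288,.03),(347,.027),(353,.027),(280.5,.014))], "mm/px",(ray("top",(300,260),.03)-ray("top",(301,260),.03))[1])
# rails: columns between spoons (tooth bodies) rows
r=int(proj("top",(.503,-.1,.03))[1]); print("gap row",r,g[r-2:r+3,279:362].mean(0).round().astype(int))
print("proj rails", proj("top",(.503,-.136,.036)),proj("top",(.503,-.06,.036)))
E
```

```text
kept 253
  max  [145 137 142 154 160 163 163 163 161 156 143 122 112 113 118 117 115 115
 114 112 112 111 108 103 100 106  98  70  41  27  24  24  25  26  26  24
  25  26  28  31  30  30  30  30  31  30  29  29  30  30  30  29  27  27
  27  28  27  26  27  29  29  28  26  25  24  26  31  49  77 109 134 144
 138 119 102  88  78  81  84  85 102 125 136]
b 276
  max  [142 120 128 145 151 147 138 132 140 152 159 163 166 167 165 158 149 135
 126 120 114 108 105 104 106 117 130 140 144 144 143 138 119  83  49  33
  27  26  25  25  25  23  22  24  25  25  26  25  25  23  20  21  21  22
  24  24  24  23  20  21  24  28  29  29  29  28  26  23  24  25  28  29
  29  34  48  65  74  79  79  72  83 114 135]
a 300
  max  [144 122 130 146 150 148 147 151 158 165 168 169 169 164 154 141 126 119
 120 119 120 121 121 119 121 128 136 139 140 139 138 124  86  42  25  27
  31  33  33  32  27  22  21  21  24  26  26  27  26  24  22  21  22  23
  25  26  26  25  23  21  23  29  33  34  34  33  30  25  21  24  29  33
  37  48  72 101 105  92  85  83  78  84 101]
[(0.03, np.float64(-0.0178)), (0.03, np.float64(-0.0332)), (0.027, np.float64(-0.1627)), (0.027, np.float64(-0.1759)), (0.014, np.float64(-0.0158))] mm/px 0.002190250709089757
gap row 287 [143 110 100 128 146 144 128 109 110 131 146 151 151 150 143 123 103  98
  96  92  90  85  77  67  60  77 117 144 151 151 151 145 126 106 109 131
 147 151 151 148 136 114 103 118 138 147 150 151 147 132 111  97  89  78
  80  87  90  82  64  58  85 123 142 146 145 141 127 108 104 121 138 145
 142 126 110 107 107  96  87  84  80  94 121]
proj rails [335.2161 287.4723] [299.9053 287.2346]
```

```bash
python3 -m jog '[34,0.78,-0.05,0.05,0, 34,0.78,-0.05,0.05,0, 34,0.78,-0.05,0.05,0, 34,0.78,-0.05,0.05,0, 34,0.3,0,0.3,0, 34,0,0,0.3,0, 34,0,0,0,0, 34,0,0,0,0]' 20; python3 go.py .531 -.117 .053 0.9
```

```text
clock: 16.53
position: [0.5296, -0.1143, 0.1438]
ee_rot: [-2.129, -2.203, 0.016]
force: [0.2, -0.4, -0.1]
width: 0.374
t 16.53 pos [ 0.5296 -0.1143  0.1438] yaw 2.0 w 34.4mm F [ 0.2 -0.4 -0.1] tilt -0.997 j7 -0.04
toolx [-0.032  0.998  0.049] tooly [ 0.997  0.035 -0.062] toolz [-0.063  0.047 -0.997]
units xyz [-0.178  0.174  2.259] turn 0.19
```

```bash
python3 -m jog '[34,-0.06,0.06,0.7,0.19, 34,0,0,0.7,0, 34,0,0,0.3,0, 34,0,0,0,0]' 20; python3 go.py .531 -.117 .053 0.9
```

```text
clock: 16.87
position: [0.5307, -0.1127, 0.0776]
ee_rot: [-2.154, -2.186, 0.011]
force: [-1.0, -0.1, -0.2]
width: 0.375
t 16.87 pos [ 0.5307 -0.1127  0.0776] yaw 0.9 w 34.5mm F [-1.  -0.1 -0.2] tilt -0.997 j7 -0.10
toolx [-0.013  0.999  0.046] tooly [ 0.998  0.016 -0.056] toolz [-0.057  0.046 -0.997]
units xyz [-0.135  0.041  0.609] turn 0.0
```

```bash
python3 -m jog '[34,-0.1,0.03,0.3,0, 34,0,0,0.25,0, 34,0,0,0.05,0, 34,0,0,0,0, 10,0,0,0,0, 10,0,0,0,0, 10,0,0,0,0, 10,0,0,0,0]' 20; python3 go.py .531 -.117 .053 0.9; python3 -m jog '[10,0,0,-0.1,0, 10,0.12,0,0,0, 10,0.08,0,0,0, 10,0,0,0,0, 10,0,0,0,0]' ; python3 go.py .531 -.110 .053 0.9
```

```text
clock: 17.53
position: [0.5332, -0.1174, 0.0552]
ee_rot: [-2.159, -2.187, 0.008]
force: [0.1, -0.3, -0.0]
width: 0.166
t 17.53 pos [ 0.5332 -0.1174  0.0552] yaw 0.8 w 15.3mm F [ 0.1 -0.3 -0. ] tilt -0.998 j7 -0.11
toolx [-0.012  0.999  0.045] tooly [ 0.999  0.014 -0.051] toolz [-0.052  0.044 -0.998]
units xyz [ 0.008 -0.053  0.058] turn -0.02
clock: 17.95
position: [0.534, -0.1085, 0.0611]
ee_rot: [-2.16, -2.188, 0.006]
force: [-0.2, 0.5, -0.7]
width: 0.165
t 17.95 pos [ 0.534  -0.1085  0.0611] yaw 0.8 w 15.1mm F [-0.2  0.5 -0.7] tilt -0.998 j7 -0.12
toolx [-0.012  0.999  0.045] tooly [ 0.999  0.014 -0.05 ] toolz [-0.05   0.044 -0.998]
units xyz [-0.046 -0.064  0.205] turn -0.02
```

```bash
python3 -m jog '[10,-0.04,-0.06,0.1,0, 10,0,0,0.06,0, 10,0,0,0,0, 10,0,0,0,0]' ; python3 go.py .531 -.1104 .0552 0.9
```

```text
clock: 18.28
position: [0.5313, -0.1097, 0.0548]
ee_rot: [-2.16, -2.19, 0.005]
force: [-1.2, 0.8, 5.7]
width: 0.163
t 18.28 pos [ 0.5313 -0.1097  0.0548] yaw 0.8 w 15.0mm F [-1.2  0.8  5.7] tilt -0.998 j7 -0.13
toolx [-0.012  0.999  0.044] tooly [ 0.999  0.015 -0.049] toolz [-0.049  0.044 -0.998]
units xyz [-0.016 -0.009 -0.01 ] turn -0.01
```

Now I release it, rise, and move over spoon A (x≈0.478).

```bash
python3 -m jog '[34,0,0,0,0, 34,0,0,0,0, 34,0,0,0,0, 34,0,0,-0.3,0, 34,0,0,-0.7,0, 34,0,0,-0.2,0, 34,0,-0.6,0,0, 34,0,-0.6,0,0, 34,0,-0.1,0,0, 34,0,0,0,0, 34,0,0,0,0]'; python3 go.py .4778 -.115 .053 0.9
```

```text
clock: 19.2
position: [0.4813, -0.1133, 0.1104]
ee_rot: [-2.162, -2.19, 0.003]
force: [-0.1, -0.8, 0.4]
width: 0.369
t 19.20 pos [ 0.4813 -0.1133  0.1104] yaw 0.8 w 33.9mm F [-0.1 -0.8  0.4] tilt -0.998 j7 -0.07
toolx [-0.012  0.999  0.044] tooly [ 0.999  0.014 -0.047] toolz [-0.047  0.043 -0.998]
units xyz [-0.104 -0.02   1.435] turn -0.02
```

```bash
python3 -m jog '[34,-0.03,-0.06,0.6,0, 34,0,0,0.45,0, 34,0,0,0.25,0, 34,0,0,0.08,0, 34,0,0,0,0]'; python3 go.py .4775 -.115 .052 0.9
```

```text
clock: 19.62
position: [0.482, -0.1123, 0.055]
ee_rot: [-2.165, -2.193, -0.003]
force: [1.3, -0.1, -0.1]
width: 0.371
t 19.62 pos [ 0.482  -0.1123  0.055 ] yaw 0.8 w 34.2mm F [ 1.3 -0.1 -0.1] tilt -0.998 j7 -0.12
toolx [-0.012  0.999  0.044] tooly [ 0.999  0.014 -0.04 ] toolz [-0.041  0.043 -0.998]
units xyz [-0.069 -0.11   0.076] turn -0.02
```

```bash
python3 -m jog '[34,0,-0.12,0.07,0, 34,0,0,0,0, 10,0,0,0,0, 10,0,0,0,0, 10,0,0,0,0, 10,0,0,0,0]' 20; python3 go.py .4775 -.115 .052 0.9; python3 -m jog '[10,0,0,-0.1,0, 10,0.12,0,0,0, 10,0,0,0,0, 10,0,0,0,0]' ; python3 go.py .4775 -.110 .052 0.9
```

```text
clock: 20.12
position: [0.4788, -0.1122, 0.0543]
ee_rot: [-2.167, -2.196, -0.006]
force: [0.5, 0.4, -0.7]
width: 0.163
t 20.12 pos [ 0.4788 -0.1122  0.0543] yaw 0.8 w 15.0mm F [ 0.5  0.4 -0.7] tilt -0.998 j7 -0.12
toolx [-0.012  0.999  0.043] tooly [ 0.999  0.014 -0.037] toolz [-0.038  0.043 -0.998]
units xyz [-0.072 -0.031  0.055] turn -0.02
clock: 20.45
position: [0.4793, -0.1073, 0.0596]
ee_rot: [-2.168, -2.196, -0.007]
force: [-0.1, -1.0, -0.3]
width: 0.165
t 20.45 pos [ 0.4793 -0.1073  0.0596] yaw 0.8 w 15.2mm F [-0.1 -1.  -0.3] tilt -0.998 j7 -0.13
toolx [-0.012  0.999  0.043] tooly [ 0.999  0.014 -0.036] toolz [-0.037  0.042 -0.998]
units xyz [-0.075 -0.04   0.189] turn -0.02
```

```bash
python3 -m jog '[10,0,-0.03,0.1,0, 10,0,0,0.05,0, 10,0,0,0,0, 34,0,0,0,0, 34,0,0,0,0, 34,0,0,0,0, 34,0,0,-0.3,0, 34,0,0,-0.7,0, 34,0,0,-0.8,0, 0,-0.7,0.3,0,0, 0,-0.7,0.3,0,0, 0,-0.7,0.3,0,0, 0,-0.7,0.3,0,0, 0,-0.6,0.1,0,0, 0,0,0,0,0, 0,0,0,0,0]'; python3 go.py .530 -.23 .1 0.9
python3 - <<'E'
from h import *
t=get_image("top"); cv2.imwrite("pics/t10.png",t[:,:,::-1]); g=t.max(2).astype(float)
for nm,x in(("kept",.581),("b",.529),("a",.4765)):
    r=int(round(proj("top",(x,-.1,.03))[1])); print(nm,g[r-1:r+2,279:362].mean(0).round().astype(int).tolist())
for o in handles("top",t,(280,235,350,325),45,.03): print(*o)
# bar: dark strip columns at rows between spoons
for x in(.503,.555): r=int(round(proj("top",(x,-.18,.064))[1])); print(r,g[r-2:r+3,340:372].mean(0).round().astype(int).tolist())
E
```

```text
clock: 21.78
position: [0.5356, -0.2499, 0.1183]
ee_rot: [-2.162, -2.2, -0.004]
force: [0.1, 1.4, 0.3]
width: 0.004
t 21.78 pos [ 0.5356 -0.2499  0.1183] yaw 1.1 w 0.4mm F [0.1 1.4 0.3] tilt -0.998 j7 0.15
toolx [-0.017  0.999  0.043] tooly [ 0.999  0.018 -0.038] toolz [-0.039  0.042 -0.998]
units xyz [ 0.481 -0.112  0.484] turn 0.03
kept [143, 134, 141, 152, 158, 160, 161, 162, 159, 155, 141, 120, 110, 112, 116, 116, 113, 113, 113, 111, 110, 109, 107, 101, 99, 104, 97, 69, 40, 27, 24, 24, 24, 25, 25, 25, 25, 26, 29, 30, 30, 30, 30, 30, 29, 30, 29, 29, 30, 29, 29, 29, 26, 26, 26, 27, 26, 25, 27, 29, 28, 28, 26, 24, 25, 26, 31, 49, 76, 107, 133, 142, 136, 118, 100, 87, 78, 80, 84, 82, 89, 98, 103]
b [140, 118, 125, 138, 143, 146, 153, 159, 163, 164, 164, 159, 151, 138, 120, 109, 110, 115, 117, 115, 113, 111, 105, 99, 96, 101, 112, 123, 123, 108, 75, 44, 28, 23, 25, 30, 33, 32, 33, 33, 30, 26, 23, 26, 30, 32, 33, 33, 32, 27, 22, 22, 24, 27, 29, 31, 30, 27, 22, 20, 24, 28, 32, 32, 32, 31, 28, 23, 27, 41, 61, 82, 94, 105, 111, 100, 89, 83, 80, 70, 71, 89, 100]
a [142, 121, 124, 135, 142,
[... 203 characters left out ...]
, 23, 21, 22, 23, 25, 26, 26, 25, 22, 19, 21, 26, 29, 30, 32, 30, 27, 21, 18, 24, 46, 82, 116, 126, 116, 112, 105, 90, 83, 83, 76, 75, 90]
[ 0.58136614 -0.11863919] [ 0.5807175  -0.07464353] [ 0.58198219 -0.16042427] 133
[ 0.53050808 -0.12617185] [ 0.5295897  -0.08155928] [ 0.53133733 -0.16645411] 133
[ 0.47700819 -0.12672296] [ 0.47620848 -0.08191758] [ 0.47770748 -0.16590172] 128
286 [123, 141, 144, 144, 138, 123, 101, 97, 117, 136, 143, 140, 126, 110, 107, 107, 96, 87, 83, 75, 77, 92, 102, 109, 125, 150, 165, 168, 168, 167, 167, 167]
261 [136, 141, 141, 139, 131, 112, 98, 109, 130, 143, 144, 134, 115, 108, 101, 85, 80, 84, 84, 88, 97, 102, 104, 117, 144, 163, 167, 166, 167, 168, 168, 169]
```

Both spoons now sit within 1 mm of the cassette's centre (y ≈ −0.097, −0.098). Next I bring the closed fingers behind the bail bar.

```bash
python3 -m jog '[0,0.4,-0.1,0.3,0, 0,0.35,0,0.4,0, 0,0,0,0.3,0, 0,0,0,0,0]'; python3 go.py .530 -.212 .077 0.9
```

```text
clock: 22.17
position: [0.5281, -0.215, 0.0789]
ee_rot: [-2.161, -2.201, -0.004]
force: [-1.3, -0.7, -0.5]
width: 0.007
t 22.17 pos [ 0.5281 -0.215   0.0789] yaw 1.1 w 0.6mm F [-1.3 -0.7 -0.5] tilt -0.998 j7 0.08
toolx [-0.018  0.999  0.043] tooly [ 0.999  0.019 -0.038] toolz [-0.039  0.042 -0.998]
units xyz [0.072 0.051 0.048] turn 0.03
```

```bash
python3 -m jog '[0,0.25,0.04,0.05,0, 0,0.22,0,0,0, 0,0.15,0,-0.16,0, 0,0.15,0,-0.16,0, 0,0.2,0,-0.09,0, 0,0.2,0,-0.09,0, 0,0,0,0,0]'; python3 go.py .530 -.168 .097 0.9
```

```text
clock: 22.75
position: [0.5301, -0.1714, 0.1043]
ee_rot: [-2.173, -2.205, 0.007]
force: [-0.1, 0.3, 0.0]
width: 0.008
t 22.75 pos [ 0.5301 -0.1714  0.1043] yaw 0.9 w 0.8mm F [-0.1  0.3  0. ] tilt -0.999 j7 0.00
toolx [-0.014  0.999  0.03 ] tooly [ 0.999  0.015 -0.035] toolz [-0.036  0.029 -0.999]
units xyz [0.081 0.005 0.184] turn -0.0
```

```bash
python3 - <<'E'
from h import *
s=get_image("scene");t=get_image("top")
a=cv2.resize(t[228:330,270:380],(396,367),interpolation=cv2.INTER_CUBIC);b=cv2.resize(s[215:315,230:340],(404,367),interpolation=cv2.INTER_CUBIC)
cv2.imwrite("pics/c11.png",np.hstack([a,b])[:,:,::-1])
E
```

```text
(no output)
```

View pics/c11.png

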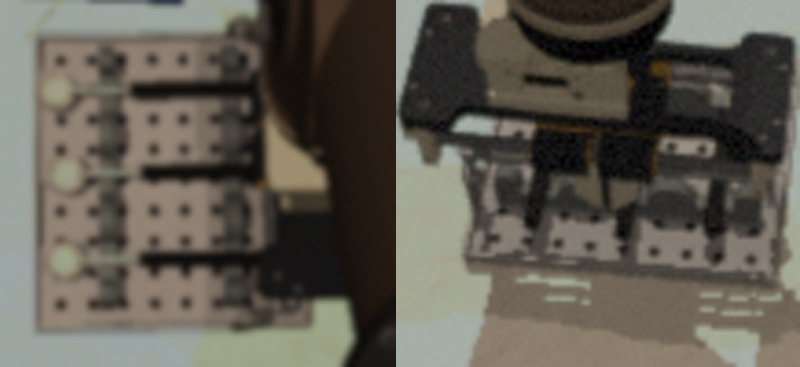

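The bar has been lifted to near upright: its left-crop x is now about 270 (it was about 300). I keep following the arc over the top.

```bash
python3 -m jog '[0,0.3,0,0.13,0, 0,0.27,0,0.13,0, 0,0.3,0,0.15,0, 0,0.28,0,0.2,0, 0,0.2,0,0.2,0, 0,0,0,0,0]'; python3 go.py .530 -.126 .086 0.9
```

```text
clock: 23.35
position: [0.5287, -0.1162, 0.0682]
ee_rot: [-2.18, -2.203, 0.008]
force: [1.4, -3.1, -1.6]
width: 0.003
t 23.35 pos [ 0.5287 -0.1162  0.0682] yaw 0.6 w 0.3mm F [ 1.4 -3.1 -1.6] tilt -0.999 j7 -0.13
toolx [-0.01   1.     0.026] tooly [ 0.999  0.011 -0.033] toolz [-0.034  0.026 -0.999]
units xyz [-0.233  0.016 -0.451] turn -0.04
```

```bash
python3 -m jog '[0,-0.1,0,-0.1,0, 0,-0.1,0,-0.8,0, 0,0,0,-0.4,0, 0,0.3,0,0,0, 0,0.25,0,0,0, 0,0,0,0,0]'; python3 go.py .529 -.1 .082 0.9
```

```text
clock: 23.85
position: [0.5272, -0.0962, 0.117]
ee_rot: [-2.169, -2.2, 0.012]
force: [-0.1, 0.1, -0.6]
width: 0.002
t 23.85 pos [ 0.5272 -0.0962  0.117 ] yaw 0.9 w 0.2mm F [-0.1  0.1 -0.6] tilt -0.999 j7 -0.12
toolx [-0.014  0.999  0.032] tooly [ 0.999  0.015 -0.042] toolz [-0.042  0.031 -0.999]
units xyz [-0.124  0.081  0.868] turn -0.01
```

```bash
python3 -m jog '[0,-0.12,0,0.5,0, 0,0,0,0.3,0, 0,0,0,0.1,0, 0,0,0,0,0]'; python3 go.py .529 -.1 .0705 0.9;  python3 -m jog '[0,0,0,0.1,0, 0,0,0,0.1,0, 0,0,0,0.08,0]'; python3 go.py .529 -.1 .0705 0.9
```

```text
clock: 24.18
position: [0.5246, -0.0949, 0.0774]
ee_rot: [-2.16, -2.205, 0.011]
force: [0.8, -0.0, 1.2]
width: 0.004
t 24.18 pos [ 0.5246 -0.0949  0.0774] yaw 1.2 w 0.4mm F [ 0.8 -0.   1.2] tilt -0.998 j7 -0.14
toolx [-0.02   0.999  0.034] tooly [ 0.999  0.021 -0.044] toolz [-0.045  0.033 -0.998]
units xyz [-0.136  0.115  0.163] turn 0.05
clock: 24.43
position: [0.5246, -0.0938, 0.0685]
ee_rot: [-2.16, -2.207, 0.012]
force: [-17.3, -1.7, 66.7]
width: 0.003
t 24.43 pos [ 0.5246 -0.0938  0.0685] yaw 1.3 w 0.3mm F [-17.3  -1.7  66.7] tilt -0.999 j7 -0.15
toolx [-0.021  0.999  0.033] tooly [ 0.999  0.022 -0.043] toolz [-0.044  0.032 -0.999]
units xyz [-0.155  0.105 -0.059] turn 0.06
```

```bash
python3 -m jog '[0,0,0,-0.3,0, 0,0,0,-0.8,0, 0,0,0,-0.8,0, 0,0,0,-0.5,0, 0,-0.8,0,0,0, 0,-0.8,0,0,0, 0,-0.8,0,0,0, 0,-0.8,0,0,0, 0,-0.8,0,0,0, 0,-0.8,0,0,0, 0,-0.8,0,0,0, 0,-0.8,0,0,0, 0,0,0,0,0]'; python3 - <<'E'
from h import *
s=get_image("scene");t=get_image("top")
a=cv2.resize(t[228:330,270:380],(396,367),interpolation=cv2.INTER_CUBIC);b=cv2.resize(s[215:315,230:340],(404,367),interpolation=cv2.INTER_CUBIC)
cv2.imwrite("pics/c12.png",np.hstack([a,b])[:,:,::-1]); cv2.imwrite("pics/t12.png",t[:,:,::-1])
for o in handles("top",t,(280,235,350,325),45,.03): print(*o)
g=t.max(2).astype(float)
for x in(.581,.555,.529,.503,.4765): r=int(round(proj("top",(x,-.1,.03))[1])); print(r,g[r-1:r+2,302:330].mean(0).round().astype(int).tolist())
print("closed bar proj cols",[proj("top",(.528,-.097+d,.0455))[0].round(1) for d in(.005,-.005)])
E
```

```text
clock: 25.52
position: [0.5371, -0.362, 0.1652]
ee_rot: [-2.158, -2.221, 0.009]
force: [-0.9, -1.1, 0.2]
width: 0.005
[ 0.58118223 -0.12901143] [ 0.58105725 -0.10102197] [ 0.58132249 -0.16042129] 113
[ 0.53044227 -0.13158365] [ 0.52995363 -0.1010752 ] [ 0.53100085 -0.16645922] 123
[ 0.47737346 -0.1304496 ] [ 0.47732802 -0.10127476] [ 0.47742863 -0.1658797 ] 134
253 [91, 89, 94, 86, 61, 35, 24, 21, 21, 21, 22, 23, 36, 59, 73, 73, 56, 36, 23, 20, 22, 24, 26, 26, 26, 27, 25, 25]
264 [68, 70, 76, 97, 122, 134, 136, 137, 136, 134, 127, 112, 88, 73, 73, 71, 62, 58, 63, 70, 87, 114, 130, 133, 133, 133, 131, 129]
276 [89, 86, 91, 101, 111, 111, 97, 67, 38, 25, 21, 21, 33, 55, 71, 72, 59, 37, 19, 16, 20, 25, 29, 29, 29, 27, 24, 20]
288 [64, 58, 74, 110, 131, 135, 135, 135, 131, 120, 107, 99, 89, 78, 74, 71, 63, 53, 51, 57, 79, 112, 130, 133, 135, 134, 126, 113]
300 [101, 100, 104, 111, 115, 107, 83, 53, 33, 24, 20, 20, 32, 53, 70, 75, 64, 43, 23, 14, 16, 21, 25, 28, 29, 28, 25, 20]
closed bar proj cols [np.float64(314.9), np.float64(319.5)]
```

View pics/c12.png

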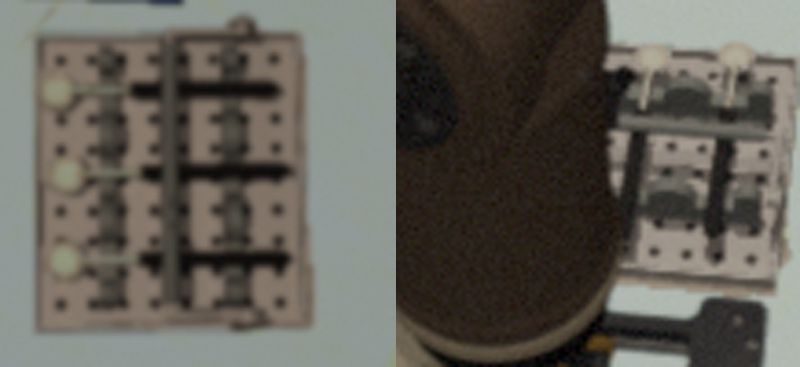

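The bar lies over all three handles: image columns 314–319, against 314.9–319.5 predicted for fully closed. The robot is clear of everything.

```bash
python3 -c "
from cell import *
print(sign_off(), observe()['clock'])"
```

```text
the job is handed in; nothing more can be done
the job is handed in; nothing more can be done
```

The job is handed in: both loose spoons lie in the empty slots and the bail is swung fully over all three handles. `sign_off()` reports no verdict. The clock read 25.5 s at my last check.

- **Spoons:** both lie bowls up, pointing the same way as the kept spoon. My first placement was about 5–7 mm off centre along y, so I re-gripped and slid each one. Measured from above, they then lay within about 1 mm of the rails' midpoint. The kept spoon sits about 6 mm off centre towards its bowl, and I left it there.
- **Bail:** in the last top view the bar is at columns 314–319, against 314.9–319.5 predicted for fully closed. I did not measure the bar's height separately.
- **Force:** the final press on the bar against its stop peaked at about 67 N at the wrist, through the fingertips. That is under the 120 N limit but harder than needed.
- **Not fully checked:** the gripper built up a tilt of a few degrees during turns and it never fully cleared, but the spoons still lay flat. In the last scene view the arm hid the near spoon and part of the cassette, so the final check rests mainly on the top view. I did not re-measure the jar, bottle and crucible, but no move went near them.

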